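# Hang the wheel sets and level the drying bar

## Task

Hang the two free wheel sets on the pivoting drying bar by their hooks: first the big set on the right arm, let go, then the small set on the left arm between the pivot and the set already clamped there. Their true weights are not known, so then slide a hung set along the bar until the bar stands level with everything hanging free. Be gentle: let the bar take each load slowly so that it does not swing when you let go, never let it tip much further than it leans at the start or press hard on it, and leave everything else where it is.

Things in the scene. Friction and masses are not known exactly. Their poses are not given: they have to be found in the camera images.
- big_set: Two equal road wheels (black tyres, tan hubs) lying flat one on the other, 80 mm across, together 28 mm high, carried by a steel hook. Origin under the wheels' centre, z up. Its mass is not known: 0.30 to 0.56 kg. It stands free on the table at first, hook opening (+x) away from the robot within 0.5 rad
- big_set_hook (a point): Underside of the hook roof's peak, 100 mm over the set's origin, same axes. Hook: C of 8 mm rod in the x-z plane, open to +x. From here: lower arm at z=-64 mm (rod centre) runs from the axis to x=-30 mm, the back rises there to z=-10, the roof slopes up to its peak over the origin and down to its tip at x=21, z=-6. A bar enters sideways from +x, free between z=-58 and -13, under the roof
- big_set_tab (a point): Middle of the flat aluminium grip tab that stands on the hook's roof, 128 mm over the set's origin, same axes: 24 mm in x, 10 mm in y (thin), 46 mm in z (105 to 151 mm over the origin)
- small_set: Two equal road wheels (black tyres, tan hubs) lying flat one on the other, 60 mm across, together 28 mm high, carried by a steel hook. Origin under the wheels' centre, z up. Its mass is not known: 0.16 to 0.25 kg. It stands free on the table at first, hook opening (+x) away from the robot within 0.5 rad
- small_set_hook (a point): Underside of the hook roof's peak, 100 mm over the set's origin, same axes. Hook: C of 8 mm rod in the x-z plane, open to +x. From here: lower arm at z=-64 mm (rod centre) runs from the axis to x=-30 mm, the back rises there to z=-10, the roof slopes up to its peak over the origin and down to its tip at x=21, z=-6. A bar enters sideways from +x, free between z=-58 and -13, under the roof
- small_set_tab (a point): Middle of the flat aluminium grip tab that stands on the hook's roof, 128 mm over the set's origin, same axes: 24 mm in x, 10 mm in y (thin), 46 mm in z (105 to 151 mm over the origin)
- rack: Balance rack, fixed to the table: grey base plate 130 x 200 x 12 mm (x, y), an 18 mm post and on it a yoke, 42 mm in x, 30 mm in y, top at z = 235 mm, that carries the pivoting bar (the bar is part of the rack). Origin under the base's centre, x away from the robot, y along the bar to the left, yaw within 0.15 rad
- bar_mid (a point): Middle of the bar = its pivot, on its axis, 215 mm over the table; turns with the bar, y along it to the left. Round steel bar, 14 mm thick, 400 mm long; end collars 24 mm across. A third set (60 mm across, 0.20 kg) is clamped on the left arm at y=+165 mm and stays; its clamp and screw reach 23 mm over the bar's axis
- bar (a joint): Tilt of the bar in rad about the rack's x axis: 0 level, negative left end down, positive right end down. Starts near -0.21 because of the clamped set. Springy at the pivot, in all about 1.5 N m per rad; lightly damped (swings about 1.5 times a second, dying out in about 2 s), hardly any friction
- spare_wheels: bystander: two bare road wheels, no hook, lying flat one on the other, 72 mm across, 30 mm high; origin under its centre
- paint_jar: bystander: amber glass jar, 52 mm across, 60 mm high; origin under its centre
- thinner_can: bystander: metal can, 60 mm across, 95 mm high; origin under its centre
- screwdriver: bystander: screwdriver lying flat
- wrench: bystander: wrench lying flat
- motor: bystander: small electric motor with a black gearbox lying flat, about 100 mm long, 36 mm high
There are look-alikes about, which are no part of the job. What is shaped like the small_set but red is not meant. What is shaped like the big_set but purple is not meant.

How it is judged:
On the way, in this order (a step that is already met when the one before it is completed fails the run):
1. the big set hangs by its hook on the right arm, let go (x of big_set_hook in the frame of bar_mid between -0.012 and 0.012 m and z of big_set_hook in the frame of bar_mid between 0 and 0.018 m and y of big_set_hook in the frame of bar_mid below -0.025 m and angle between big_set's own z axis and vertical below 0.3 rad and height (world z) of big_set above 0.04 m and contact force between the fingers and big_set below 0.1 N), for 0.2 s.
2. the small set hangs by its hook on the left arm, let go (all of step 1 and x of small_set_hook in the frame of bar_mid between -0.012 and 0.012 m and z of small_set_hook in the frame of bar_mid between 0 and 0.018 m and y of small_set_hook in the frame of bar_mid between 0.025 and 0.165 m and angle between small_set's own z axis and vertical below 0.3 rad and height (world z) of small_set above 0.04 m and contact force between the fingers and small_set below 0.1 N), for 0.2 s.
At the end, for the whole second after the job is handed in: The big set hangs by its hook on the right arm and the small set on the left arm between pivot and clamped set, each at least 25 mm from the pivot, hook roof on the bar (within 12 mm across it), upright within 0.3 rad and let go; all at rest and the bar level within 0.02 rad (all of step 2 and value of joint bar between -0.02 and 0.02 rad and velocity of joint bar between -0.05 and 0.05 rad/s and linear speed of each of big_set, small_set below 0.03 m/s); the robot touches nothing.
It fails at once if the bar tips more than 0.24 rad either way (value of joint bar below -0.24 rad or value of joint bar above 0.24 rad).
It fails at once if the bar is let swing: it turns faster than 1.1 rad/s (its end at 0.22 m/s) (velocity of joint bar below -1.1 rad/s or velocity of joint bar above 1.1 rad/s).
It fails at once if a wheel set presses on the rack or its bar with more than 12 N (contact force between any of big_set, small_set and rack above 12 N).
It fails at once if the robot itself pushes on the rack with more than 12 N (contact force between any of the fingers, the arm and rack above 12 N).
It fails at once if a bystander is moved by more than 30 mm (distance of any of spare_wheels, paint_jar, thinner_can, screwdriver, wrench, motor from where it was at the start of the episode above 0.03 m).
It also fails if it takes over 69 s, if anything falls off the work surface, if the arm or the gripper's body presses on something with over 40 N, if the wrist force passes 120 N, or if a joint passes its speed limit or range.

## Robot

A 6-joint arm with a two-finger parallel gripper is mounted at the origin on the work surface. World frame = base frame: x ahead of the robot, y to its left, z up, the work surface at z = 0. Lengths are in m, angles in rad, forces in N, time in s.
With the tool pointing down it reaches from about 0.35 to 0.725 m from the base axis. Payload 4.3 kg.
Tool frame: the origin (TCP) lies at the centre of the arm's flange, where the gripper is bolted on; the fingertips stand 173 mm ahead of it and the grasp point (between the pads) lies 155 mm ahead of it (arm.finger_overhang is the z of the fingertips in the tool frame, in m); z points along the fingers, y is the line along which they close (so a half turn about z gives the same grasp; the last joint's range is limited). The gripper opens to 85 mm and grips with 20 to 120 N. Pads are 22 mm wide; open, the fingers measure 114 mm over their backs; the gripper's body (76 mm by 85 mm) begins 54 mm behind the grasp point. The pads swing forward as they close: fully open they stand 13 mm farther back than shut.
Start: joints at [-0.11, 0.377, 0.081, 1.274, 0, 1.46], TCP at [0.575, 0, 0.405] pointing down, gripper open.
Joint ranges: [-2.72, 2.72], [-0.84, 1.66], [-1.02, 1.22], [-1.77, 2.12], [-1.37, 1.28], [-3.14, 3.14]. Speed limits (rad/s): [2.57, 2.57, 3.14, 3.14, 3.14, 3.14].

## Interface

Orientations are given as a 3x3 rotation matrix whose columns are the frame's x, y, z axes.
In Python, from cell import arm gives the robot as it stands. The module is installed in compiled form; this text tells all that it offers.
- The arm moves only by the tool play_rows, never from a script. Its argument "steps" is text: rows parted by semicolons, each of 7 numbers parted by spaces: the opening, from 0 (shut) to 1 (fully open), then the shift along the tool's x, y, z in cm, then the turn, a rotation vector about the tool's x, y, z in rad. In form: fingers x y z rx ry rz; .... A call has 1 to 12 rows; each row shifts and turns the commanded pose from where the row before left it, along the tool's axes as they then stand; what a row does not reach is not made up. A row lasts 1/12 s, in which the tool goes at most 41.7 mm and 7.16 degrees, less where a joint would pass 70% of its speed; a pose out of reach is approached as far as the arm can. A call is refused whole if a number of a shift passes 4.17 or a number of a turn 0.125, either way. A call with a gripper value outside its range is refused whole. The fingers move at their own pace and stop on an object; the grip force is fixed at half the most. Time passes only in rows, so rows that do not move let the fingers close. It gives the time, the measured TCP pose, the force, the opening and the grip force at its end, in the units of the state.
- arm.get_state(): the state, without advancing time (a new reading comes with each control period).
- arm.get_image(name): name is "scene" or "side" or "wrist"; returns (picture, depth): 480x640x3 uint8, red, green, blue; 480x640 float32, m along the optical axis (not along the pixel's ray), 0 where there is no reading.
- arm.get_calibration(name): a dict with "mtx" (3x3 intrinsics, pixels), "k1" (the pictures are not rectified: a ray, as slopes to the right and down, at radius r is drawn at 1 + k1 r^2 times it, then the intrinsics apply), "extrinsics" (4x4, takes a point from camera to world coordinates); the wrist camera has in their place "tool_from_camera" (4x4, takes a point from camera to tool coordinates, whose origin is the TCP and whose axes are the flange's). Camera axes: x right, y up, looking along -z (the intrinsics and any distortion apply to the point x, -y, -z); pixel columns grow to the right and rows downward; lengths in m; the calibration is good to about 2 mm. A picture is of the moment at which its call begins: read the wrist's pose just before it. get_calibration takes no time and is no camera call.
- arm.close_job(): hands the job in; it is judged then, once.
The state is a dict: "clock": time; "joint_positions": joint angles; "qd": joint speeds; "tau": joint torques, N m; "eef_pos": TCP position; "orientation": TCP orientation; "force": force on the tool from outside, world axes, zero at the start; "torque": the same for the moment, N m; "grip_width": finger opening in m; "grasp_force": force on a finger pad.
Only numpy, scipy, OpenCV 4.12 (cv2) and the standard library are available. Lean on these libraries where they do the work, as an engineer would, in place of code of your own. Each camera call takes 0.05 s, during which the arm holds its last target. There are 200 camera calls.

## Working session

There is one attempt and no reset: what is moved stays moved. The work goes in short steps, Python scripts to look and compute and a tool call to move; the robot and the scene stay as the last step left them, time stands still between calls to the robot, and variables do not carry over. Pictures are saved under pics/ and viewed, at most 10 in all, crops included, and the job is handed in when it is done.

Besides the shell and the picture viewer there is one more tool, called as name(argument=value, ...), one argument or row to a line, values as JSON. play_rows: Moves the arm, as the interface text tells. Its arguments: {"type":"object","properties":{"steps":{"type":"string"}},"required":["steps"]}

```bash
mkdir -p pics; cat > h.py <<'E'
import numpy as np, cv2
from cell import arm
def shot(n):
    s=arm.get_state(); im,d=arm.get_image(n); c=arm.get_calibration(n)
    if n=="wrist":
        T=np.eye(4);T[:3,:3]=s["orientation"];T[:3,3]=s["eef_pos"];E=T@np.array(c["tool_from_camera"])
    else: E=np.array(c["extrinsics"])
    return im,d,np.array(c["mtx"]),c["k1"],E
def points(d,K,k1,E):
    v,u=np.mgrid[0:480,0:640].astype(np.float32)
    p=cv2.undistortPoints(np.stack([u.ravel(),v.ravel()],1)[:,None],K,np.array([k1,0,0,0],float))[:,0]
    z=d.ravel(); P=np.stack([p[:,0]*z,-p[:,1]*z,-z],1)
    W=P@E[:3,:3].T+E[:3,3]; W[z==0]=np.nan
    return W.reshape(480,640,3)
def save(n,im): cv2.imwrite(n,im[:,:,::-1])
E
python3 - <<'E'
from h import *
a=[]
for n in("scene","side"):
    im,d,K,k,E=shot(n); save(f"pics/{n}0.png",im); np.savez(f"{n}0.npz",im=im,W=points(d,K,k,E)); print(n,E.round(3).tolist(),K[0,0],k)
s=arm.get_state();print(s)
E
```

```text
scene [[0.46, -0.658, 0.596, 1.201], [0.888, 0.335, -0.316, -0.404], [0.008, 0.675, 0.738, 1.034], [0.0, 0.0, 0.0, 1.0]] 535.7508022905607 -0.021878143566954195
side [[0.947, 0.218, -0.238, 0.17], [-0.322, 0.602, -0.731, -1.004], [-0.016, 0.768, 0.64, 1.003], [0.0, 0.0, 0.0, 1.0]] 608.8682503574438 -0.1722841476653003
{'clock': 0.1, 'joint_positions': array([-1.10318947e-01,  3.77989046e-01,  7.97979637e-02,  1.27440911e+00,
        3.26454421e-07,  1.46048726e+00]), 'qd': array([ 6.32616421e-05, -4.07856472e-04,  3.23650558e-03, -1.32902937e-03,
       -1.90033836e-03,  4.03353842e-04]), 'tau': array([ 1.23975104e-03, -4.64693749e+01,  2.70581460e+01,  1.20317750e-02,
       -1.20622694e-04,  2.24793462e-05]), 'eef_pos': array([5.74736460e-01, 2.44015801e-05, 4.03869475e-01]), 'orientation': array([[ 1.00578091e-05,  9.99998393e-01, -1.79285943e-03],
       [ 9.99999980e-01, -9.70118694e-06,  1.98921112e-04],
       [ 1.98903400e-04, -1.79286139e-03, -9.99998373e-01]]), 'force': array([1.21941641, 0.15525443, 0.1805269 ]), 'torque': array([-0.01458907,  0.07162705,  0.00410347]), 'grasp_force': 0.0, 'grip_width': 0.08510577267914564}
```

View pics/scene0.png

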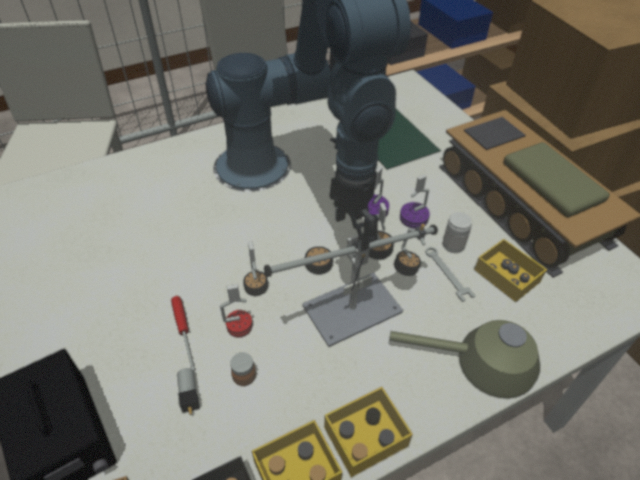

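View pics/side0.png

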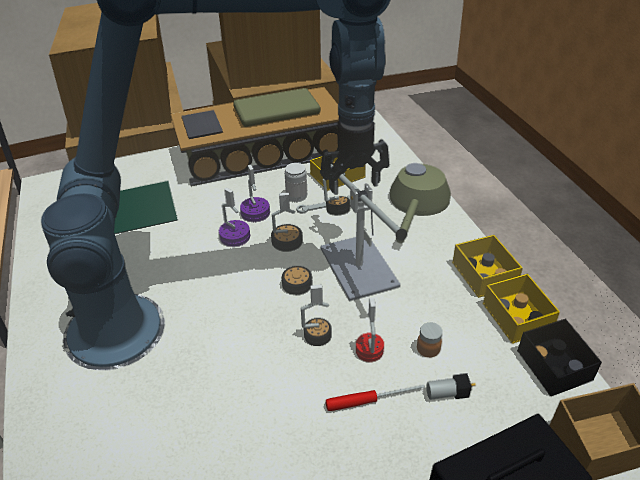

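Scene and side views. Candidates for the big set are the tan set with a hook at side (287,236) and the two purple look-alikes at (235,232) and (255,208), which are not meant. Candidates for the small set are the tan set with a hook at side (318,330) and the red look-alike at (370,347), which is not meant. The bare spare wheels are at (296,280), and the clamped set on the bar is at (338,204). I choose the two tan hooked sets.

```bash
python3 - <<'E'
from h import *
A={n:np.load(n+"0.npz") for n in("scene","side")}
side=A["side"]["W"]
def tab(name,c,R=0.045):
    for n in A:
        W=A[n]["W"].reshape(-1,3); im=A[n]["im"].reshape(-1,3).astype(int)
        m=(np.hypot(W[:,0]-c[0],W[:,1]-c[1])<R)
        w=m&(W[:,2]>0.02)&(W[:,2]<0.034)
        hub=w&(im[:,0]-im[:,2]>40)
        t=m&(W[:,2]>0.108)&(W[:,2]<0.155)
        b=m&(W[:,2]>0.045)&(W[:,2]<0.085)
        print(name,n,"wheel",w.sum(),(W[w].min(0)+W[w].max(0))[:2]/2,np.ptp(W[w],axis=0)[:2],"hub",hub.sum(),np.median(W[hub],0) if hub.any() else 0)
        if t.sum()>5:
            T=W[t]; q=T[:,:2]-T[:,:2].mean(0); e,v=np.linalg.eigh(q.T@q/len(q)); a=v[:,1]*np.sign(v[0,1])
            print("  tab",t.sum(),T.mean(0).round(4),"z",T[:,2].min().round(3),T[:,2].max().round(3),"yaw",np.arctan2(a[1],a[0]).round(3),"ext",np.ptp(q@v,axis=0).round(3),"std",np.sqrt(e).round(4))
        if b.sum()>3: print("  back",b.sum(),W[b].mean(0).round(4))
for nm,(u,v) in dict(big=(287,238),small=(318,331),spare=(296,280)).items():
    c=np.nanmedian(side[v-3:v+4,u-3:u+4].reshape(-1,3),0); print(nm,c.round(4)); tab(nm,c)
# bar and base
for n in A:
    W=A[n]["W"].reshape(-1,3); 
    m=(W[:,0]>.45)&(W[:,0]<.85)&(abs(W[:,1])<.3)
    b=m&(W[:,2]>.006)&(W[:,2]<.0165)
    r=cv2.minAreaRect((W[b][:,:2]*1000).astype(np.float32)); print(n,"base",b.sum(),r)
    h=m&(W[:,2]>.15)&(W[:,2]<.232); P=W[h]; print(h.sum())
    for y0 in np.arange(-.25,.25,.03):
        s=P[(P[:,1]>y0)&(P[:,1]<y0+.03)]
        if len(s)>4: print(y0.round(2),len(s),np.median(s,0).round(3),s.min(0).round(3),s.max(0).round(3))
im=cv2.cvtColor(A["side"]["im"][190:350,210:390],cv2.COLOR_RGB2BGR)
cv2.imwrite("pics/crop1.png",cv2.resize(im,None,fx=4,fy=3.7,interpolation=cv2.INTER_CUBIC)[:600])
E
```

```text
big [0.4495 0.1421 0.0279]
big scene wheel 187 [0.45849653 0.15463275] [0.07011588 0.0646341 ] hub 17 [0.47592097 0.17715154 0.02850884]
  tab 117 [0.458  0.1571 0.1354] z 0.108 0.154 yaw -0.101 ext [0.013 0.026] std [0.003  0.0075]
  back 5 [0.4375 0.165  0.0638]
big side wheel 415 [0.45349791 0.15255494] [0.07856416 0.06773926] hub 98 [0.45897867 0.15941729 0.02731835]
  tab 163 [0.4526 0.158  0.1315] z 0.109 0.153 yaw -0.256 ext [0.018 0.024] std [0.003  0.0069]
  back 40 [0.4243 0.1673 0.0642]
small [ 0.4247 -0.1763  0.029 ]
small scene wheel 382 [ 0.42871157 -0.16926532] [0.06026073 0.05902062] hub 116 [ 0.43256779 -0.17584904  0.03004292]
  tab 98 [ 0.4333 -0.1704  0.1375] z 0.108 0.155 yaw -0.18 ext [0.01  0.028] std [0.0031 0.0073]
  back 11 [ 0.3999 -0.1654  0.0595]
small side wheel 437 [ 0.42735223 -0.16865828] [0.06063474 0.06126704] hub 207 [ 0.42999277 -0.17248322  0.02776862]
  tab 214 [ 0.4264 -0.1704  0.1329] z 0.108 0.154 yaw -0.228 ext [0.014 0.024] std [0.0027 0.007 ]
  back 49 [ 0.397  -0.1628  0.0666]
spare [ 0.4262 -0.0138  0.0295]
spare scene wheel 291 [ 0.4328
[... 1234 characters left out ...]
-0.243  0.15 ] [ 0.511 -0.249  0.15 ] [ 0.522 -0.236  0.152]
-0.07 21 [ 0.586 -0.048  0.23 ] [ 0.585 -0.067  0.224] [ 0.597 -0.04   0.232]
-0.04 60 [ 0.588 -0.021  0.226] [ 0.569 -0.038  0.159] [ 0.612 -0.01   0.231]
-0.01 436 [ 0.586 -0.001  0.201] [ 0.567 -0.01   0.15 ] [0.616 0.02  0.232]
0.02 20 [0.59  0.031 0.216] [0.57  0.02  0.182] [0.594 0.049 0.226]
0.05 39 [0.587 0.065 0.208] [0.581 0.052 0.199] [0.594 0.08  0.212]
0.08 39 [0.585 0.094 0.201] [0.58  0.08  0.193] [0.595 0.11  0.205]
0.11 20 [0.586 0.12  0.196] [0.582 0.111 0.189] [0.592 0.128 0.2  ]
0.14 32 [0.557 0.162 0.157] [0.452 0.153 0.15 ] [0.611 0.169 0.191]
0.17 11 [0.585 0.176 0.191] [0.579 0.173 0.183] [0.588 0.197 0.203]
```

View pics/crop1.png

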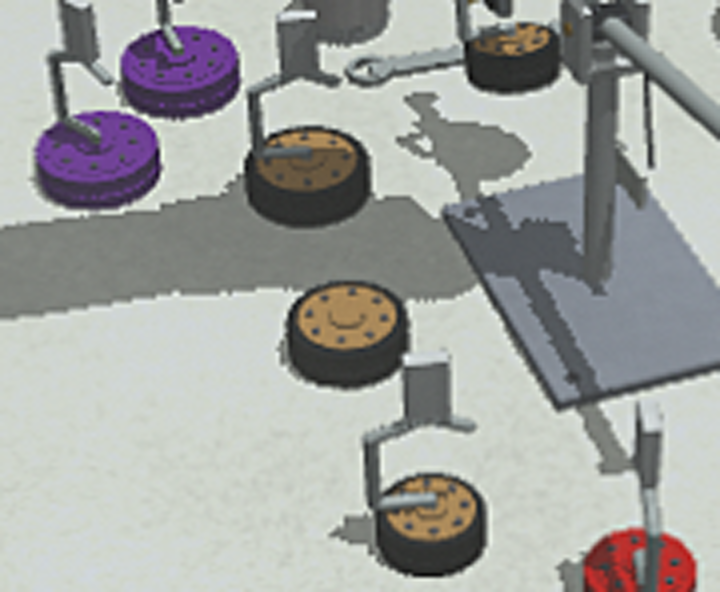

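The crop confirms the tan big set with its hook at crop (308,175) and the tan small set at crop (430,520). The spare wheels at (348,320) have no hook. I'll lift first and try a turn.

play_rows(
  steps="1 0 0 -3 0 0 0.1; 1 0 0 -3 0 0 0.12; 1 0 -0.5 -0.5 0 0 0.12",
)

```text
clock: 0.35
eef_pos: [0.5708, 0.0009, 0.4736]
orientation: [[0.339, 0.941, 0.005], [0.941, -0.339, -0.001], [0.001, 0.005, -1.0]]
force: [0.5, 0.5, 1.2]
grip_width: 0.0855
grasp_force: 0.0
```

```bash
python3 - <<'E'
from h import *
s=arm.get_state();print(s["joint_positions"].round(3),s["eef_pos"].round(4),s["orientation"].round(3).tolist(),s["force"],s["clock"])
print(np.array(arm.get_calibration("wrist")["tool_from_camera"]).round(3).tolist())
W=np.load("side0.npz")["W"]
for n,(u,v) in dict(purpA=(231,190),purpB=(252,172),can=(296,180)).items(): print(n,np.nanmedian(W[v-6:v+7,u-4:u+5].reshape(-1,3),0))
E
```

```text
[-0.109  0.362  0.235  1.439 -0.     1.807] [0.5708 0.0009 0.4736] [[0.339, 0.941, 0.005], [0.941, -0.339, -0.001], [0.001, 0.005, -1.0]] [0.47907165 0.48439627 1.19876856] 0.35
[[0.001, 0.957, 0.288, 0.074], [1.0, -0.001, -0.0, -0.0], [0.0, 0.288, -0.957, 0.032], [0.0, 0.0, 0.0, 1.0]]
purpA [0.3653186  0.42074405 0.00165913]
purpB [0.40791447 0.30933141 0.12685299]
can [0.5284192  0.31702565 0.07264262]
```

play_rows(
  steps="1 0 0 0 0 0 -0.12; 1 0 0 0 0 0 -0.12; 1 0 0 0 0 0 -0.12; 1 0 0 0 0 0 -0.12; 1 0 0 0 0 0 -0.12; 1 0 0 0 0 0 -0.12; 1 0 0 0 0 0 -0.12; 1 0 0 0 0 0 -0.12; 1 0 0 0 0 0 -0.12; 1 0 0 0 0 0 -0.12; 1 0 0 0 0 0 -0.12; 1 0 0 0 0 0 -0.12",
)

```text
clock: 1.35
eef_pos: [0.57, 0.0011, 0.4691]
orientation: [[-0.894, 0.448, -0.001], [0.448, 0.894, 0.0], [0.001, -0.0, -1.0]]
force: [0.0, 0.3, -0.8]
grip_width: 0.086
grasp_force: 0.0
```

play_rows(
  steps="1 0 0 0 0 0 -0.12; 1 0 0 0 0 0 -0.085; 1 3 2 0 0 0 0; 1 3 2.5 0 0 0 0; 1 3 2.5 1 0 0 0; 1 3 2.5 1 0 0 0; 1 3 2.5 1 0 0 0; 1 0.5 0 1 0 0 0; 1 0 0 0 0 0 0",
)

```text
clock: 2.1
eef_pos: [0.4496, 0.159, 0.4277]
orientation: [[-0.966, 0.259, -0.004], [0.259, 0.966, -0.001], [0.004, -0.002, -1.0]]
force: [0.5, -1.5, -0.5]
grip_width: 0.0854
grasp_force: 0.0
```

```bash
python3 - <<'E'
from h import *
s=arm.get_state();print(s["joint_positions"].round(3),s["eef_pos"].round(4),s["orientation"].round(3).tolist(),s["force"],s["clock"])
im,d,K,k,E=shot("wrist"); save("pics/w1.png",im); np.savez("w1.npz",im=im,W=points(d,K,k,E))
E
```

```text
[ 0.207  0.174 -0.134  1.267  0.     0.469] [0.4496 0.159  0.4277] [[-0.966, 0.259, -0.004], [0.259, 0.966, -0.001], [0.004, -0.002, -1.0]] [ 0.48278543 -1.52659824 -0.48733936] 2.1
```

View pics/w1.png

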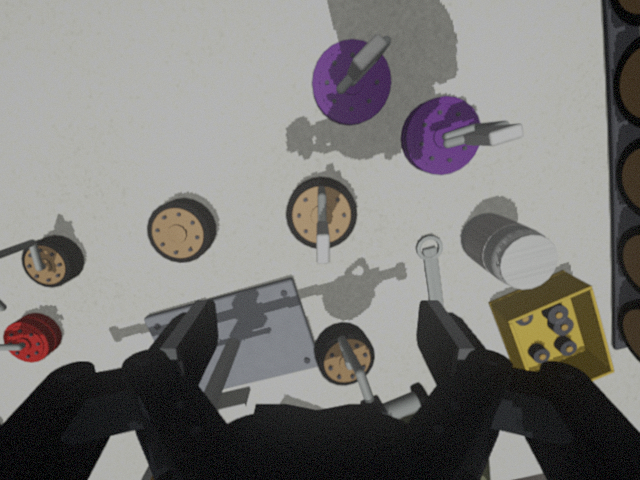

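The wrist view shows the tan big set at (322,212) with its tab at (322,240), aligned with the tool. The spare wheels are at (180,230), the small set at (50,262), and the rack base at the bottom left.

```bash
python3 - <<'E'
from h import *
A=np.load("w1.npz"); W=A["W"].reshape(-1,3); im=A["im"].reshape(-1,3).astype(int)
c=np.array([.455,.157])
m=np.hypot(W[:,0]-c[0],W[:,1]-c[1])<.06
t=m&(W[:,2]>.143)&(W[:,2]<.16); T=W[t]
print("tabtop",t.sum(),T.mean(0),cv2.minAreaRect((T[:,:2]*1000).astype(np.float32)))
w=m&(W[:,2]>.02)&(W[:,2]<.034); print("wheel",cv2.minEnclosingCircle((W[w][:,:2]*1000).astype(np.float32)), W[w][:,2].mean())
r=m&(W[:,2]>.035)&(W[:,2]<.12); P=W[r][:,:2]; q=P-P.mean(0); v=np.linalg.svd(q,full_matrices=False)[2][0]; print("hook line yaw",np.arctan(v[1]/v[0]),P.mean(0),r.sum())
# base plate
b=(W[:,2]>.007)&(W[:,2]<.018)&(W[:,0]>.48)&(W[:,0]<.7)&(abs(W[:,1])<.15)&(np.ptp(im,axis=1)<40)
mk=b.reshape(480,640).astype(np.uint8); mk=cv2.morphologyEx(mk,cv2.MORPH_OPEN,np.ones((5,5)))
P=W[mk.ravel()>0]; print("base",len(P),P.min(0),P.max(0)); 
# robot-side edge: min x per y bin
e=[]
for y in np.arange(-.09,.09,.005):
    s=P[(P[:,1]>y)&(P[:,1]<y+.005)]
    if len(s)>10: e.append((s[:,0].min(),s[:,1][s[:,0].argmin()]))
e=np.array(e); print(np.round(e[::3],4).tolist(), np.polyfit(e[:,1],e[:,0],1))
l=[]
for x in np.arange(.54,.62,.005):
    s=P[(P[:,0]>x)&(P[:,0]<x+.005)]
    if len(s)>3:l.append((s[:,0][s[:,1].argmax()],s[:,1].max()))
print(np.round(l,4).tolist())
E
```

```text
tabtop 402 [0.45409468 0.16215161 0.14962208] ((454.87744140625, 161.9319305419922), (9.231531143188477, 23.613601684570312), 75.30403900146484)
wheel ((454.9679260253906, 161.9164581298828), 39.846046447753906) 0.02683854342185954
hook line yaw -0.2531618554784036 [0.43314046 0.16741321] 347
base 8419 [ 0.5257064  -0.09189006  0.00700267] [0.65728849 0.10839534 0.01795361]
[[0.53, -0.0865], [0.53, -0.0736], [0.5288, -0.0585], [0.5287, -0.042], [0.6046, -0.025], [0.5881, -0.0106], [0.5392, 0.0049], [0.5274, 0.0152], [0.5275, 0.0315], [0.5277, 0.0485], [0.5262, 0.0609], [0.5264, 0.0754]] [-0.08089168  0.53807337]
[[0.54, 0.1069], [0.5476, 0.1073], [0.5531, 0.107], [0.557, 0.1073], [0.563, 0.1068], [0.5662, 0.1072], [0.5744, 0.1076], [0.5794, 0.1074], [0.5838, 0.1075], [0.5882, 0.1076], [0.5929, 0.1077], [0.5973, 0.1078], [0.6019, 0.1079], [0.61, 0.1084], [0.6128, 0.1076], [0.62, 0.1083]]
```

play_rows(
  steps="1 -0.45 0.45 1 0 0 0; 1 0 0 3 0 0 0; 1 0 0 3.5 0 0 0; 1 0 0 3.5 0 0 0; 1 0 0 2 0 0 0; 1 0 0 0.8 0 0 0; 1 0 0 0 0 0 0; 0 0 0 0 0 0 0; 0 0 0 0 0 0 0; 0 0 0 0 0 0 0; 0 0 0 0 0 0 0; 0 0 0 0 0 0 0",
)

```text
clock: 3.15
eef_pos: [0.4582, 0.1609, 0.2928]
orientation: [[-0.965, 0.263, 0.002], [0.263, 0.965, 0.0], [-0.002, 0.001, -1.0]]
force: [-0.3, 0.1, 0.6]
grip_width: 0.0255
grasp_force: 0.0
```

play_rows(
  steps="0 0 0 0 0 0 0; 0 0 0 0 0 0 0; 0 0 0 0 0 0 0; 0 0 0 0 0 0 0; 0 0 0 0 0 0 0",
)

```text
clock: 3.57
eef_pos: [0.4581, 0.1609, 0.2924]
orientation: [[-0.965, 0.263, 0.002], [0.263, 0.965, 0.001], [-0.002, 0.001, -1.0]]
force: [0.0, 0.1, 4.9]
grip_width: 0.0089
grasp_force: 60.1
```

play_rows(
  steps="0 0 0 -0.5 0 0 0; 0 0 0 -1 0 0 0; 0 0 0 -1.5 0 0 0; 0 0 0 -2 0 0 0; 0 0 0 -2 0 0 0; 0 0 0 -2 0 0 0; 0 0 0 -2 0 0 0; 0 0 0 -2 0 0 0; 0 0 0 -2 0 0 0; 0 0 0 -1.5 0 0 0; 0 0 0 -0.5 0 0 0; 0 0 0 0 0 0 0",
)

```text
clock: 4.57
eef_pos: [0.4577, 0.1608, 0.4622]
orientation: [[-0.965, 0.263, 0.001], [0.263, 0.965, 0.0], [-0.001, 0.0, -1.0]]
force: [-0.0, 0.9, -3.8]
grip_width: 0.0092
grasp_force: 58.9
```

```bash
cat > st.py <<'E'
from h import *
s=arm.get_state();F=[s["force"]]
import sys
for i in range(int(sys.argv[1])): arm.get_image("wrist"); F.append(arm.get_state()["force"])
F=np.array(F);print("F",F.mean(0).round(2),"sd",F.std(0).round(2),F[:,2].round(2))
s=arm.get_state();print(s["clock"],s["eef_pos"].round(4),s["orientation"].round(3).tolist(),s["grip_width"].round(4),s["grasp_force"])
E
python3 st.py 8
```

```text
F [-0.39 -0.01 -3.78] sd [0.44 0.46 0.59] [-3.83 -3.75 -4.23 -2.71 -4.14 -4.22 -4.65 -3.37 -3.09]Traceback (most recent call last):
  File "st.py", line 6, in <module>
    s=arm.get_state();print(s["clock"],s["eef_pos"].round(4),s["orientation"].round(3).tolist(),s["grip_width"].round(4),s["grasp_force"])
                                                                                                ^^^^^^^^^^^^^^^^^^^^^
AttributeError: 'float' object has no attribute 'round'
```

play_rows(
  steps="0 0 0 -0.3 0 0 -0.09; 0 0 0 -0.3 0 0 -0.09; 0 0 -0.5 -0.1 0 0 -0.095; 0 0 -2 0 0 0 0; 0 0 -3 0 0 0 0; 0 0 -3.5 0 0 0 0; 0 0 -4 0 0 0 0; 0 0 -4 0 0 0 0; 0 0 -4 0 0 0 0; 0 0 -3.5 0 0 0 0; 0 0 -2.2 0 0 0 0; 0 0 -1 0 0 0 0",
)

```text
clock: 5.97
eef_pos: [0.4596, -0.1192, 0.4684]
orientation: [[-1.0, -0.005, -0.0], [-0.005, 1.0, -0.001], [0.0, -0.001, -1.0]]
force: [0.1, -0.4, -4.3]
grip_width: 0.0093
grasp_force: 59.1
```

play_rows(
  steps="0 0 0 0 0 0 0; 0 0 0 0 0 0 0",
)

```text
clock: 6.13
eef_pos: [0.4596, -0.116, 0.4685]
orientation: [[-1.0, -0.009, -0.0], [-0.009, 1.0, 0.001], [0.0, 0.001, -1.0]]
force: [-0.1, 0.2, -3.5]
grip_width: 0.009
grasp_force: 59.1
```

```bash
sed -i 's/s\["grip_width"\].round(4)/s["grip_width"]/' st.py; python3 st.py 4; python3 - <<'E'
from h import *
for n in("side","scene","wrist"):
    im,d,K,k,E=shot(n); np.savez(n+"1.npz",im=im,W=points(d,K,k,E)); save(f"pics/{n}1.png",im)
a=cv2.imread("pics/side1.png")[130:330,200:430];cv2.imwrite("pics/side1c.png",cv2.resize(a,None,fx=3,fy=3))
E
```

```text
F [-0.01  0.18 -3.68] sd [0.24 0.35 0.51] [-3.48 -3.3  -4.55 -3.14 -3.93]
6.3333 [ 0.4597 -0.1149  0.4687] [[-1.0, -0.011, 0.0], [-0.011, 1.0, 0.0], [-0.0, 0.0, -1.0]] 0.009071314741064571 59.07339334487915
```

View pics/side1c.png

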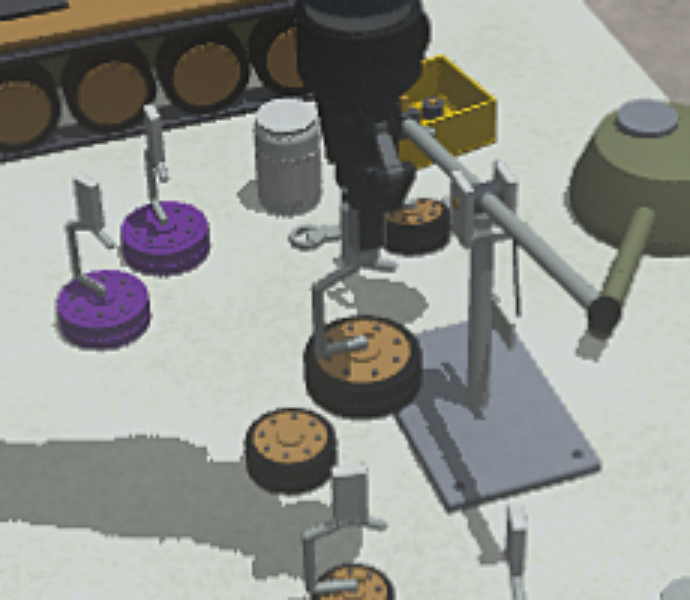

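The crop shows the big set hanging upright from the gripper at crop (365,350). It is on the robot side of the bar, which ends at (604,310). Next I'll measure the bar and the hook.

```bash
cat > bar.py <<'E'
from h import *
def bar(Ws,xc=.592,yc=.007,lo=.03,hi=.135,sides=(1,-1),zr=(.15,.29)):
    P=np.concatenate([W.reshape(-1,3) for W in Ws]); P=P[~np.isnan(P[:,0])]
    out={}
    for sg in sides:
        q=P[(abs(P[:,0]-xc)<.03)&(sg*(P[:,1]-yc)>lo)&(sg*(P[:,1]-yc)<hi)&(P[:,2]>zr[0])&(P[:,2]<zr[1])]
        if len(q)<15: print(sg,len(q)); continue
        a=np.polyfit(q[:,1],q[:,2],1)
        for _ in range(4):
            r=q[:,2]-np.polyval(a,q[:,1]); q=q[abs(r-np.median(r))<.011]; a=np.polyfit(q[:,1],q[:,2],1)
        # axis fit: distance to axis = 7 mm
        from scipy.optimize import least_squares
        def f(p):
            o=np.array([p[0],yc,p[1]]);d=np.array([p[2],1,p[3]]);d/=np.linalg.norm(d)
            v=q-o; v=v-np.outer(v@d,d); return np.linalg.norm(v,axis=1)-.007
        s=least_squares(f,[xc,.215,0,a[0]],loss="soft_l1",f_scale=.002)
        print("side",sg,len(q),"axis at yc x,z",s.x[:2].round(4),"dx/dy",s.x[2].round(3),"tilt",(-np.arctan(s.x[3])).round(4),"rms",np.sqrt((s.fun**2).mean()).round(4)); out[sg]=s.x
    return out
E
python3 - <<'E'
from bar import *
L={n:np.load(n+"1.npz") for n in("side","scene","wrist")}
for c in (["side"],["scene"],["side","scene"]): print(c); bar([L[n]["W"] for n in c],lo=.03,hi=.18 if 0 else .13)
# yoke y extents, collars
for n in("side","scene"):
    P=L[n]["W"].reshape(-1,3); y=P[(abs(P[:,0]-.592)<.03)&(abs(P[:,1])<.05)&(P[:,2]>.226)&(P[:,2]<.24)]; print(n,"yoketop",len(y),y.min(0),y.max(0))
    e=P[(abs(P[:,0]-.592)<.02)&(P[:,1]<-.15)&(P[:,2]>.22)&(P[:,2]<.29)]; 
    if len(e): print("right end",e.min(0),e.max(0))
    e=P[(abs(P[:,0]-.592)<.02)&(P[:,1]>.15)&(P[:,2]>.16)&(P[:,2]<.21)]; print("left end",e.max(0))
    t=P[(abs(P[:,0]-.455)<.06)&(abs(P[:,1]+.117)<.06)&(P[:,2]>.18)&(P[:,2]<.206)]
    print("wheels",len(t),cv2.minEnclosingCircle((t[:,:2]*1000).astype(np.float32)),np.percentile(t[:,2],[5,50,95]))
    h=P[(P[:,1]<-.09)&(P[:,1]>-.14)&(P[:,0]>.40)&(P[:,0]<.5)&(P[:,2]>.262)&(P[:,2]<.283)]; print("roof",len(h),h.min(0),h.max(0))
E
```

```text
['side']
side 1 116 axis at yc x,z [0.5917 0.2146] dx/dy -0.027 tilt 0.2096 rms 0.0012
side -1 181 axis at yc x,z [0.5908 0.2145] dx/dy -0.022 tilt 0.2077 rms 0.0012
['scene']
side 1 261 axis at yc x,z [0.5912 0.2162] dx/dy -0.021 tilt 0.208 rms 0.0015
side -1 324 axis at yc x,z [0.5911 0.2161] dx/dy -0.017 tilt 0.2142 rms 0.0012
['side', 'scene']
side 1 377 axis at yc x,z [0.5915 0.2156] dx/dy -0.021 tilt 0.2075 rms 0.0015
side -1 505 axis at yc x,z [0.5912 0.2156] dx/dy -0.019 tilt 0.2109 rms 0.0014
side yoketop 140 [ 0.56855446 -0.04969305  0.2260036 ] [0.61249879 0.02039304 0.23839005]
right end [ 0.58263749 -0.19907     0.24644906] [ 0.60613804 -0.15064306  0.27042218]
left end [0.61198951 1.27426343 0.20958325]
wheels 945 ((455.4475402832031, -114.99018859863281), 42.970062255859375) [0.18376939 0.20193135 0.20526305]
roof 117 [ 0.42161081 -0.12109743  0.26218737] [ 0.4803192  -0.11127248  0.28298209]
scene yoketop 283 [ 0.56961561 -0.04983077  0.22605183] [0.61471688 0.02141009 0.23930053]
right end [ 0.58523946 -0.19894801  0.24855634] [ 0.607729   -0.15026294  0.27273865]
left end [0.61198398 0.67105288 0.20900888]
wheels 677 ((456.9484558105469, -115.5177993774414), 41.84812927246094) [0.1832385  0.20340703 0.20578901]
roof 47 [ 0.42647134 -0.12113482  0.26317198] [ 0.48131036 -0.11248509  0.28189052]
```

play_rows(
  steps="0 -1 -0.3 0 0 0 0; 0 -1.5 0 0 0 0 0; 0 -1.5 0 0 0 0 0; 0 -1.5 0 0 0 0 0; 0 -1.5 0 0 0 0 0; 0 -1.5 0 0 0 0 0; 0 -1.5 0 0 0 0 0; 0 -1.3 0 0 0 0 0; 0 -1 0 0 0 0 0; 0 -0.8 0 0 0 0 0; 0 -0.6 0 0 0 0 0; 0 0 0 0 0 0 0",
)

```text
clock: 7.48
eef_pos: [0.5977, -0.1176, 0.4682]
orientation: [[-1.0, -0.01, 0.0], [-0.01, 1.0, 0.0], [-0.0, 0.0, -1.0]]
force: [0.2, 0.2, -4.3]
grip_width: 0.0091
grasp_force: 59.1
```

```bash
python3 st.py 2
```

```text
F [-0.27 -0.21 -3.95] sd [0.35 0.31 0.23] [-4.27 -3.84 -3.74]
7.5833 [ 0.5967 -0.1177  0.4685] [[-1.0, -0.01, -0.001], [-0.01, 1.0, 0.0], [0.001, 0.0, -1.0]] 0.009311673577914337 59.073593616485596
```

play_rows(
  steps="0 0 0 0.3 0 0 0; 0 0 0 0.4 0 0 0; 0 0 0 0.4 0 0 0; 0 0 0 0.4 0 0 0; 0 0 0 0.3 0 0 0; 0 0 0 0.2 0 0 0; 0 0 0 0.15 0 0 0; 0 0 0 0.15 0 0 0; 0 0 0 0.15 0 0 0; 0 0 0 0.15 0 0 0; 0 0 0 0.15 0 0 0; 0 0 0 0.15 0 0 0",
)

```text
clock: 8.58
eef_pos: [0.5968, -0.118, 0.4397]
orientation: [[-1.0, -0.009, 0.0], [-0.009, 1.0, -0.0], [-0.0, -0.0, -1.0]]
force: [0.4, -0.3, -3.7]
grip_width: 0.0094
grasp_force: 59.1
```

play_rows(
  steps="0 0 0 0.15 0 0 0; 0 0 0 0.15 0 0 0; 0 0 0 0.15 0 0 0; 0 0 0 0.15 0 0 0; 0 0 0 0.15 0 0 0; 0 0 0 0.15 0 0 0; 0 0 0 0.15 0 0 0; 0 0 0 0.15 0 0 0; 0 0 0 0.15 0 0 0; 0 0 0 0.1 0 0 0; 0 0 0 0.1 0 0 0; 0 0 0 0 0 0 0",
)

```text
clock: 9.58
eef_pos: [0.5968, -0.118, 0.4242]
orientation: [[-1.0, -0.009, 0.0], [-0.009, 1.0, -0.0], [-0.0, -0.0, -1.0]]
force: [0.9, -1.3, -1.6]
grip_width: 0.0092
grasp_force: 59.3
```

```bash
cat > chk.py <<'E'
from bar import *
import sys
s=arm.get_state();Ws=[];F=[s["force"][2]]
for n in("side","scene"):
    im,d,K,k,E=shot(n); Ws.append(points(d,K,k,E)); F.append(arm.get_state()["force"][2]); save(f"pics/{n}{sys.argv[1]}.png",im); np.savez(f"{n}{sys.argv[1]}.npz",im=im,W=Ws[-1])
print(s["clock"],s["eef_pos"].round(4),"Fz",np.round(F,2),s["grip_width"],s["grasp_force"])
for i in (0,1): bar(Ws[i:i+1],xc=.5914,yc=.006,lo=float(sys.argv[2]),hi=float(sys.argv[3]))
E
python3 chk.py a .03 .085; python3 st.py 4
```

```text
9.5833 [ 0.5968 -0.118   0.4242] Fz [-1.55 -2.05 -1.8 ] 0.009170711539041004 59.31667506694794
side 1 82 axis at yc x,z [0.5874 0.2145] dx/dy 0.039 tilt 0.0592 rms 0.0015
side -1 108 axis at yc x,z [0.5924 0.2143] dx/dy 0.006 tilt 0.075 rms 0.0014
side 1 153 axis at yc x,z [0.5911 0.2174] dx/dy -0.017 tilt 0.0796 rms 0.0015
side -1 177 axis at yc x,z [0.5914 0.2156] dx/dy -0.015 tilt 0.0888 rms 0.0014
F [ 1.26 -1.33 -1.56] sd [0.3  0.19 0.17] [-1.8  -1.32 -1.42 -1.68 -1.59]
9.8833 [ 0.5968 -0.118   0.4244] [[-1.0, -0.009, 0.0], [-0.009, 1.0, -0.0], [-0.0, -0.0, -1.0]] 0.009279093937020737 59.31792497634888
```

play_rows(
  steps="0 -0.05 0 0.1 0 0 0; 0 -0.05 0 0.1 0 0 0; 0 -0.05 0 0.1 0 0 0; 0 -0.05 0 0.1 0 0 0; 0 0 0 0.1 0 0 0; 0 0 0 0.1 0 0 0; 0 0 0 0.1 0 0 0; 0 0 0 0.1 0 0 0; 0 0 0 0 0 0 0",
)

```text
clock: 10.63
eef_pos: [0.5984, -0.1179, 0.4158]
orientation: [[-1.0, -0.009, -0.001], [-0.009, 1.0, 0.0], [0.001, 0.0, -1.0]]
force: [-3.5, -1.5, -0.4]
grip_width: 0.009
grasp_force: 59.4
```

```bash
python3 st.py 5
```

```text
F [-3.81 -1.08 -0.62] sd [0.42 0.49 0.35] [-0.37 -0.82 -0.5  -1.08 -0.91 -0.04]
10.8833 [ 0.5986 -0.1179  0.4162] [[-1.0, -0.009, -0.0], [-0.009, 1.0, 0.0], [0.0, 0.0, -1.0]] 0.009289163443708379 59.42746460437775
```

play_rows(
  steps="0 0.05 0 0.05 0 0 0; 0 0.05 0 0.05 0 0 0; 0 0.04 0 0.1 0 0 0; 0 0 0 0.1 0 0 0; 0 0 0 0.1 0 0 0; 0 0 0 0 0 0 0; 0 0 0 0 0 0 0",
)

```text
clock: 11.47
eef_pos: [0.5977, -0.1179, 0.4124]
orientation: [[-1.0, -0.009, 0.001], [-0.009, 1.0, -0.0], [-0.001, -0.0, -1.0]]
force: [0.8, -0.6, 0.0]
grip_width: 0.0092
grasp_force: 59.4
```

```bash
python3 chk.py b .03 .085; python3 st.py 5
```

```text
11.4667 [ 0.5977 -0.1179  0.4124] Fz [ 0.04 -1.47 -1.09] 0.00915942993844762 59.40915405750275
side 1 99 axis at yc x,z [0.5913 0.2145] dx/dy -0.02 tilt -0.0221 rms 0.0016
side -1 120 axis at yc x,z [0.5897 0.2152] dx/dy -0.043 tilt -0.0411 rms 0.0014
side 1 163 axis at yc x,z [0.59   0.2181] dx/dy 0.001 tilt 0.0034 rms 0.0015
side -1 179 axis at yc x,z [0.591  0.2169] dx/dy -0.019 tilt -0.0275 rms 0.0015
F [ 1.07 -0.3  -0.99] sd [0.72 0.71 0.44] [-1.09 -0.7  -0.16 -1.39 -1.23 -1.39]
11.8167 [ 0.5975 -0.1179  0.4124] [[-1.0, -0.009, 0.001], [-0.009, 1.0, 0.0], [-0.001, 0.0, -1.0]] 0.009020511502571323 59.4056761264801
```

play_rows(
  steps="0 -0.02 0 0.1 0 0 0; 0 0 0 0.1 0 0 0; 0 0 0 0.1 0 0 0; 0 0 0 0.1 0 0 0; 0 0 0 0.1 0 0 0; 0 0 0 0.1 0 0 0; 0 0 0 0 0 0 0; 0 0 0 0 0 0 0",
)

```text
clock: 12.48
eef_pos: [0.5976, -0.1179, 0.4062]
orientation: [[-1.0, -0.009, 0.0], [-0.009, 1.0, 0.0], [-0.0, 0.0, -1.0]]
force: [2.0, -0.3, -1.2]
grip_width: 0.0095
grasp_force: 59.5
```

```bash
python3 st.py 9
```

```text
F [ 0.94  0.26 -0.12] sd [0.75 0.38 0.63] [-1.16 -0.56 -0.29  0.05 -0.78 -0.21  0.85  0.47  0.78 -0.34]
12.9333 [ 0.5975 -0.1179  0.4063] [[-1.0, -0.009, 0.0], [-0.009, 1.0, 0.0], [-0.0, 0.0, -1.0]] 0.009017386676568052 59.537036418914795
```

play_rows(
  steps="0 0 0 0.1 0 0 0; 0 -0.02 0 0.1 0 0 0; 0 0 0 0 0 0 0; 0.4 0 0 0 0 0 0; 0.4 0 0 0 0 0 0; 0.4 0 0 0 0 0 0; 0.4 0 0 0 0 0 0; 0.4 0 0 0 0 0 0; 0.4 0 0 0 0 0 0",
)

```text
clock: 13.68
eef_pos: [0.5977, -0.1179, 0.4042]
orientation: [[-1.0, -0.009, 0.0], [-0.009, 1.0, -0.0], [-0.0, -0.0, -1.0]]
force: [-0.5, 0.3, -0.2]
grip_width: 0.0341
grasp_force: 0.0
```

```bash
python3 chk.py c .03 .085; python3 st.py 9
```

```text
13.6833 [ 0.5977 -0.1179  0.4042] Fz [-0.22  0.54 -0.16] 0.03407810805992771 0.0
side 1 103 axis at yc x,z [0.5915 0.2147] dx/dy -0.022 tilt -0.0788 rms 0.0017
side -1 81 axis at yc x,z [0.593  0.2153] dx/dy 0.009 tilt -0.0914 rms 0.0014
side 1 168 axis at yc x,z [0.5907 0.2165] dx/dy -0.011 tilt -0.0864 rms 0.0014
side -1 104 axis at yc x,z [0.5882 0.2136] dx/dy -0.072 tilt -0.0354 rms 0.0014
F [-0.09  0.21 -0.1 ] sd [0.35 0.48 0.65] [-0.16 -0.26  0.25  0.29 -0.58 -1.57  0.45 -0.59  0.68  0.45]
14.2333 [ 0.5977 -0.118   0.4042] [[-1.0, -0.009, 0.0], [-0.009, 1.0, 0.0], [-0.0, 0.0, -1.0]] 0.03403686387936928 0.0
```

play_rows(
  steps="0.4 0 0 -1 0 0 0; 0.4 0 0 -3 0 0 0; 0.4 0 0 -3 0 0 0; 1 3 -1 0 0 0 0; 1 3.5 -1 0 0 0 0; 1 3.5 -1 0 0 0 0; 1 3.5 -1 -0 0 0 0; 1 2.5 -1 0 0 0 0; 1 1 0 1 0 0 0.115; 1 0 0 1.5 0 0 0.115; 1 0 0 2 0 0 0; 1 0 0 0 0 0 0",
)

```text
clock: 15.23
eef_pos: [0.427, -0.1692, 0.4271]
orientation: [[-0.976, 0.22, -0.004], [0.22, 0.976, 0.002], [0.004, 0.001, -1.0]]
force: [0.3, 0.5, -0.3]
grip_width: 0.0857
grasp_force: 0.0
```

```bash
cat > setpos.py <<'E'
from h import *
c=np.array([.429,-.1695])
im,d,K,k,E=shot("wrist"); W=points(d,K,k,E).reshape(-1,3)
s=arm.get_state();R=s["orientation"];p=s["eef_pos"];print(s["clock"],p.round(4),"yaw",np.arctan2(-R[1,0],-R[0,0]).round(3),R[:,2].round(4))
m=np.hypot(W[:,0]-c[0],W[:,1]-c[1])<.05
T=W[m&(W[:,2]>.143)&(W[:,2]<.16)]
print("tabtop",T.mean(0),cv2.minAreaRect((T[:,:2]*1000).astype(np.float32)))
w=m&(W[:,2]>.02)&(W[:,2]<.034); print("wheel",cv2.minEnclosingCircle((W[w][:,:2]*1000).astype(np.float32)))
r=m&(W[:,2]>.035)&(W[:,2]<.12); P=W[r][:,:2]; q=P-P.mean(0); v=np.linalg.svd(q,full_matrices=False)[2][0]; print("hook yaw",np.arctan(v[1]/v[0]),r.sum())
E
python3 setpos.py; python3 chk.py d .03 .085
```

```text
15.2833 [ 0.4274 -0.1692  0.4286] yaw -0.221 [-0.0025  0.0014 -1.    ]
tabtop [ 0.42731541 -0.16640365  0.14966799] ((428.1343688964844, -166.54632568359375), (9.148859024047852, 23.997220993041992), 77.37876892089844)
wheel ((427.93499755859375, -166.67364501953125), 29.81317901611328)
hook yaw -0.21737186121449814 344
15.2833 [ 0.4274 -0.1692  0.4286] Fz [1.43 0.51 0.38] 0.08575197496386745 0.0
side 1 95 axis at yc x,z [0.5909 0.2143] dx/dy -0.017 tilt -0.0777 rms 0.0014
side -1 127 axis at yc x,z [0.5913 0.215 ] dx/dy -0.016 tilt -0.0958 rms 0.0017
side 1 169 axis at yc x,z [0.5904 0.2154] dx/dy -0.004 tilt -0.1039 rms 0.0016
side -1 183 axis at yc x,z [0.5911 0.2161] dx/dy -0.016 tilt -0.0754 rms 0.0014
```

play_rows(
  steps="0.6 0 0.26 1 0 0 0; 0.6 0 0 2 0 0 0; 0.6 0 0 2 0 0 0; 0.6 0 0 2.5 0 0 0; 0.6 0 0 3 0 0 0; 0.6 0 0 2 0 0 0; 0.6 0 0 1.1 0 0 0; 0.6 0 0 0 0 0 0; 0 0 0 0 0 0 0; 0 0 0 0 0 0 0; 0 0 0 0 0 0 0; 0 0 0 0 0 0 0",
)

```text
clock: 16.38
eef_pos: [0.4298, -0.1675, 0.295]
orientation: [[-0.976, 0.219, 0.003], [0.219, 0.976, -0.002], [-0.004, -0.001, -1.0]]
force: [1.1, -0.0, 0.9]
grip_width: 0.0092
grasp_force: 58.8
```

play_rows(
  steps="0 0 0 0 0 0 0; 0 0 0 0 0 0 0; 0 0 0 0 0 0 0; 0 0 0 0 0 0 0",
)

```text
clock: 16.72
eef_pos: [0.4298, -0.1675, 0.295]
orientation: [[-0.976, 0.219, 0.004], [0.219, 0.976, -0.002], [-0.004, -0.001, -1.0]]
force: [0.8, 0.1, 6.1]
grip_width: 0.0093
grasp_force: 59.7
```

play_rows(
  steps="0 0 0 -0.5 0 0 0; 0 0 0 -1 0 0 0; 0 0 0 -1.5 0 0 0; 0 0 0 -2 0 0 0; 0 0 0 -2 0 0 0; 0 0 0 -2 0 0 0; 0 0 0 -2 0 0 0; 0 0 0 -2 0 0 0; 0 0 0 -1.5 0 0 0; 0 0 0 -1 0 0 0; 0 0 0 -0.3 0 0 0; 0 0 0 0 0 0 0",
)

```text
clock: 17.72
eef_pos: [0.4287, -0.167, 0.4517]
orientation: [[-0.976, 0.219, 0.001], [0.219, 0.976, -0.0], [-0.001, -0.0, -1.0]]
force: [-0.1, -0.5, -2.4]
grip_width: 0.009
grasp_force: 58.5
```

```bash
python3 st.py 20
```

```text
F [ 0.01  0.1  -2.41] sd [0.51 0.43 0.44] [-2.41 -3.09 -2.26 -2.56 -2.65 -2.73 -1.93 -2.2  -1.79 -2.79 -1.32 -2.47
 -1.71 -2.27 -2.39 -3.07 -2.41 -3.06 -2.3  -2.69 -2.52]
18.7167 [ 0.4288 -0.1669  0.4513] [[-0.976, 0.219, 0.0], [0.219, 0.976, -0.0], [-0.0, -0.0, -1.0]] 0.008899470836860475 58.51923108100891
```

play_rows(
  steps="0 0 0 0 0 0 -0.12; 0 0 0.5 0 0 0 -0.12; 0 0 1.5 0 0 0 0; 0 0 3 0 0 0 0; 0 0 3.5 0 0 0 0; 0 0 4 0 0 0 0; 0 0 4 0 0 0 0; 0 0 3.5 0 0 0 0; 0 0 2 0 0 0 0; 0 0 0.7 0 0 0 0; 0 0 0 0 0 0 0; 0 0 0 0 0 0 0",
)

```text
clock: 19.72
eef_pos: [0.4251, 0.0597, 0.4512]
orientation: [[-1.0, -0.02, 0.0], [-0.02, 1.0, -0.001], [-0.0, -0.001, -1.0]]
force: [0.7, -0.5, -2.6]
grip_width: 0.0089
grasp_force: 59.0
```

```bash
python3 st.py 1; python3 chk.py e .03 .085; python3 - <<'E'
import numpy as np,cv2
for n in("side","scene"):
    P=np.load(n+"e.npz")["W"].reshape(-1,3)
    t=P[(abs(P[:,0]-.427)<.05)&(abs(P[:,1]-.06)<.05)&(P[:,2]>.165)&(P[:,2]<.19)]; print(n,len(t),cv2.minEnclosingCircle((t[:,:2]*1000).astype(np.float32)),np.percentile(t[:,2],[50,90]))
E
```

```text
F [ 0.29 -0.38 -2.43] sd [0.41 0.16 0.14] [-2.57 -2.29]
19.7667 [0.4251 0.0593 0.4512] [[-1.0, -0.019, 0.0], [-0.019, 1.0, -0.001], [-0.0, -0.001, -1.0]] 0.009312544679693033 59.018288254737854
19.7667 [0.4251 0.0593 0.4512] Fz [-2.29 -2.57 -2.12] 0.009312544679693033 59.018288254737854
side 1 102 axis at yc x,z [0.5908 0.2146] dx/dy -0.013 tilt -0.0854 rms 0.0019
side -1 125 axis at yc x,z [0.5903 0.2159] dx/dy -0.034 tilt -0.1079 rms 0.0018
side 1 165 axis at yc x,z [0.5908 0.2159] dx/dy -0.017 tilt -0.0903 rms 0.0015
side -1 185 axis at yc x,z [0.5905 0.2163] dx/dy -0.022 tilt -0.079 rms 0.0015
side 439 ((418.5420837402344, 58.19786834716797), 32.98780059814453) [0.18165961 0.18522108]
scene 463 ((423.10113525390625, 56.31532669067383), 31.301666259765625) [0.184553   0.18753126]
```

play_rows(
  steps="0 -1 0 0 0 0 0; 0 -2 0 0 0 0 0; 0 -2.2 0 0 0 0 0; 0 -2.2 0 0 0 0 0; 0 -2.2 0 0 0 0 0; 0 -2 0 0 0 0 0; 0 -1.7 0 0 0 0 0; 0 -1.4 0 0 0 0 0; 0 -1 0 0 0 0 0; 0 -0.7 0 0 0 0 0; 0 -0.35 0 0 0 0 0; 0 0 0 0 0 0 0",
)

```text
clock: 20.87
eef_pos: [0.5933, 0.0626, 0.4507]
orientation: [[-1.0, -0.018, -0.0], [-0.018, 1.0, -0.0], [0.0, -0.0, -1.0]]
force: [-0.1, 0.4, -2.3]
grip_width: 0.0089
grasp_force: 59.0
```

play_rows(
  steps="0 0 0 0.3 0 0 0; 0 0 0 0.5 0 0 0; 0 0 0 0.5 0 0 0; 0 0 0 0.5 0 0 0; 0 0 0 0.4 0 0 0; 0 0 0 0.2 0 0 0; 0 0 0 0.15 0 0 0; 0 0 0 0.1 0 0 0; 0 0 0 0.1 0 0 0; 0 0 0 0.1 0 0 0; 0 0 0 0 0 0 0; 0 0 0 0 0 0 0",
)

```text
clock: 21.87
eef_pos: [0.5925, 0.0632, 0.4228]
orientation: [[-1.0, -0.019, 0.0], [-0.019, 1.0, 0.0], [-0.0, -0.0, -1.0]]
force: [0.6, 0.1, -2.5]
grip_width: 0.0092
grasp_force: 59.0
```

```bash
python3 st.py 8
```

```text
F [ 0.2  -0.45 -2.29] sd [0.46 0.45 0.61] [-2.51 -2.39 -2.42 -1.67 -3.7  -1.87 -1.44 -2.37 -2.28]
22.2667 [0.5925 0.0632 0.4228] [[-1.0, -0.019, 0.0], [-0.019, 1.0, -0.0], [-0.0, -0.0, -1.0]] 0.00920309174664551 58.98339629173279
```

play_rows(
  steps="0 0 0 0.05 0 0 0; 0 0 0 0.05 0 0 0; 0 0 0 0.05 0 0 0; 0 0 0 0.05 0 0 0; 0 0 0 0.05 0 0 0; 0 0 0 0.05 0 0 0; 0 0 0 0.05 0 0 0; 0 0 0 0.05 0 0 0; 0 0 0 0 0 0 0; 0 0 0 0 0 0 0",
)

```text
clock: 23.1
eef_pos: [0.5926, 0.0632, 0.4188]
orientation: [[-1.0, -0.019, 0.001], [-0.019, 1.0, 0.0], [-0.001, 0.0, -1.0]]
force: [0.6, -0.1, -0.5]
grip_width: 0.009
grasp_force: 59.3
```

```bash
python3 st.py 8; python3 chk.py f .03 .085
```

```text
F [ 0.71  0.72 -0.25] sd [0.63 0.36 0.4 ] [-0.47 -0.13 -0.66 -0.25 -1.06 -0.02  0.22  0.29 -0.15]
23.5 [0.5926 0.0632 0.4188] [[-1.0, -0.019, 0.0], [-0.019, 1.0, 0.0], [-0.0, 0.0, -1.0]] 0.008877501105036914 59.330188035964966
23.5 [0.5926 0.0632 0.4188] Fz [-0.15  0.61 -0.66] 0.008877501105036914 59.330188035964966
side 1 94 axis at yc x,z [-1.1879  0.2498] dx/dy 29.871 tilt 0.3465 rms 0.0046
side -1 118 axis at yc x,z [0.5908 0.214 ] dx/dy -0.023 tilt -0.0038 rms 0.0013
side 1 106 axis at yc x,z [-33.749   -1.7984] dx/dy 751.568 tilt -1.5482 rms 0.0049
side -1 181 axis at yc x,z [0.5903 0.2171] dx/dy -0.029 tilt -0.0188 rms 0.0015
```

play_rows(
  steps="0 0 0 0.05 0 0 0; 0 0 0 0 0 0 0; 0 0 0 0 0 0 0; 0.35 0 0 0 0 0 0; 0.35 0 0 0 0 0 0; 0.35 0 0 0 0 0 0; 0.35 0 0 0 0 0 0; 0.35 0 0 0 0 0 0; 0.35 0 0 0 0 0 0; 0.35 0 0 -1 0 0 0; 0.35 0 0 -3 0 0 0",
)

```text
clock: 24.52
eef_pos: [0.5914, 0.0631, 0.4539]
orientation: [[-1.0, -0.019, -0.009], [-0.019, 1.0, -0.0], [0.009, 0.0, -1.0]]
force: [-0.3, -0.1, 0.4]
grip_width: 0.03
grasp_force: 0.0
```

play_rows(
  steps="0.35 0 0 -3 0 0 0; 0.35 1 0 -3 0 0 0; 0.35 3 0 -0 0 0 0; 0.35 4 0 0 0 0 0; 0.35 4 0 0 0 0 0; 0.35 3 0 0 0 0 0; 0.35 0 0 0 0 0 0; 0.35 0 0 0 0 0 0; 0.35 0 0 0 0 0 0; 0.35 0 0 0 0 0 0; 0.35 0 0 0 0 0 0; 0.35 0 0 0 0 0 0",
)

```text
clock: 25.52
eef_pos: [0.4436, 0.0603, 0.5179]
orientation: [[-1.0, -0.019, -0.0], [-0.019, 1.0, -0.0], [0.0, -0.0, -1.0]]
force: [-0.3, 0.1, 0.1]
grip_width: 0.0298
grasp_force: 0.0
```

```bash
cat > fin.py <<'E'
from bar import *
import sys
t=sys.argv[1]; Q={"side":[],"scene":[]}
for r in range(4):
    for n in Q:
        im,d,K,k,E=shot(n); Q[n].append(points(d,K,k,E)); 
        if r==0: save(f"pics/{n}{t}.png",im)
s=arm.get_state();print(s["clock"],s["eef_pos"].round(4))
def ends(P): # collar centres / raw right arm fits
    pass
P=np.concatenate(sum(Q.values(),[]))
for n in Q: 
    print(n); bar(Q[n],xc=.5914,yc=.006,lo=.03,hi=.175,zr=(.18,.232))
    P=np.concatenate([w.reshape(-1,3) for w in Q[n]])
    for nm,(x,y) in dict(R=(.594,-.193),L=(.5875,.2),).items():
        e=P[(abs(P[:,0]-x)<.02)&(abs(P[:,1]-y)<.012)&(P[:,2]>.19)&(P[:,2]<.25)]; 
        if len(e): print("  ",nm,len(e),np.percentile(e,[2,98],axis=0).round(4).tolist())
    # big & small tab centres
    for nm,(x,y) in dict(big=(.594,-.118),small=(.59,.062)).items():
        e=P[(abs(P[:,0]-x)<.03)&(abs(P[:,1]-y)<.025)&(P[:,2]>.24)&(P[:,2]<.29)]
        if len(e): print("  tab",nm,len(e),((e.min(0)+e.max(0))/2).round(4),e[:,2].max().round(4))
E
python3 fin.py g
python3 - <<'E'
import cv2
a=cv2.imread("pics/sideg.png")[120:320,260:460];b=cv2.imread("pics/sceneg.png")[170:320,230:460]
import numpy as np
cv2.imwrite("pics/g.png",np.hstack([cv2.resize(a,(400,400)),cv2.resize(b,(400,261)) if 0 else cv2.copyMakeBorder(cv2.resize(b,(400,261)),0,139,0,0,cv2.BORDER_CONSTANT)]))
E
```

```text
25.9167 [0.4426 0.0603 0.5182]
side
side 1 1207 axis at yc x,z [0.5851 0.2257] dx/dy -0.005 tilt 0.0334 rms 0.0059
side -1 1487 axis at yc x,z [0.5917 0.2145] dx/dy -0.009 tilt 0.012 rms 0.0065
   R 478 [[0.5838, -0.2032, 0.2056], [0.6044, -0.1816, 0.2278]]
   L 215 [[0.5761, 0.1906, 0.205], [0.5969, 0.2118, 0.2271]]
  tab big 761 [ 0.5936 -0.1194  0.2588] 0.2776
  tab small 629 [0.5867 0.0638 0.2588] 0.2775
scene
side 1 1936 axis at yc x,z [0.59   0.2168] dx/dy -0.001 tilt -0.0035 rms 0.005
side -1 2078 axis at yc x,z [0.5911 0.2163] dx/dy -0.02 tilt 0.0108 rms 0.005
   R 449 [[0.586, -0.2023, 0.2113], [0.6068, -0.1814, 0.2305]]
   L 360 [[0.5778, 0.1887, 0.2103], [0.5998, 0.2114, 0.2277]]
  tab big 606 [ 0.5947 -0.1195  0.2602] 0.2801
  tab small 665 [0.5882 0.061  0.2589] 0.2779
```

View pics/g.png

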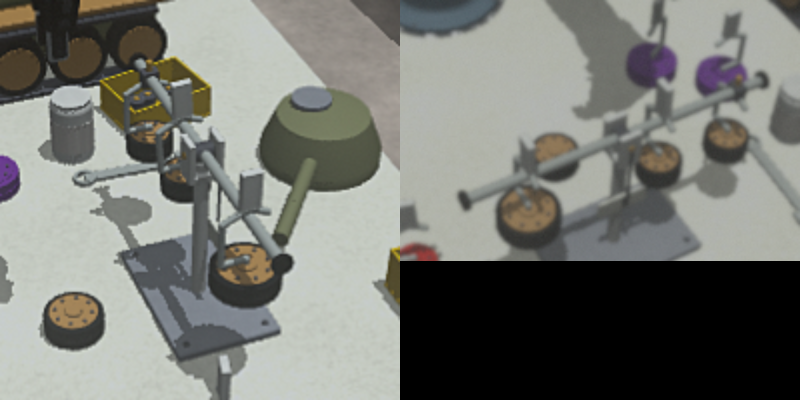

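The picture shows both sets hanging on the bar: the big one right of the pivot, the small one between the pivot and the clamped set. The bar is close to level. One clean fit of the bar away from the hooks will check that.

```bash
cat > lev.py <<'E'
from h import *
from scipy.optimize import least_squares
def fit(P):
    r=P[:,1]-.006
    ok=np.zeros(len(P),bool)
    for a,b in((-.178,-.145),(-.095,-.025),(.025,.04),(.083,.14)): ok|=(r>a)&(r<b)
    q=P[ok&(np.hypot(P[:,0]-(.5914-.02*r),P[:,2]-.2155)<.014)]
    def f(p):
        d=np.array([p[2],1,p[3]]);d/=np.linalg.norm(d); v=q-[p[0],.006,p[1]]; return np.linalg.norm(v-np.outer(v@d,d),axis=1)-.007
    s=least_squares(f,[.5914,.2155,-.02,0],loss="soft_l1",f_scale=.0015); return s.x,len(q),np.median(abs(s.fun))
for n in("side","scene")*2:
    P=[]
    for _ in range(3):
        im,d,K,k,E=shot(n);P.append(points(d,K,k,E).reshape(-1,3))
    P=np.concatenate(P);x,c,e=fit(P);print(n,arm.get_state()["clock"],"x,z",x[:2].round(4),"yaw",(-x[2]).round(3),"joint",np.arctan(x[3]).round(4),c,e.round(4))
E
python3 lev.py
```

```text
side 26.0667 x,z [0.5912 0.2147] yaw 0.019 joint -0.0041 986 0.0009
scene 26.2167 x,z [0.591  0.2165] yaw 0.018 joint -0.0064 1645 0.0009
side 26.3667 x,z [0.5912 0.2146] yaw 0.019 joint -0.0051 987 0.0008
scene 26.5167 x,z [0.5911 0.2166] yaw 0.018 joint -0.0062 1660 0.0009
```

```bash
python3 -c "
from cell import arm
print(arm.close_job())"
```

```text
the job is handed in; nothing more can be done
None
```

The job is handed in at about 26.5 s of the 69 s allowed: both sets hang free on the bar, which measures about -0.005 rad (limit ±0.02), and no slide was needed because I weighed each set while lifting it and chose its place on the bar to balance; no verdict came back.

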